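# Knock the drilled hub out of its nest

## Robot

A 7-joint arm with a two-finger parallel gripper is mounted at the origin on the work surface. World frame = base frame: x ahead of the robot, y to its left, z up, the work surface at z = 0. Lengths are in mm, angles in rad, forces in N, time in s.
With the tool pointing down it reaches from about 400 to 875 mm from the base axis. Payload 4.4 kg.
Tool frame: the origin (TCP) lies between the finger pads; the fingertips stand 22 mm ahead of it and the grasp point (between the pads) lies 3 mm ahead of it; z points along the fingers, y is the line along which they close (so a half turn about z gives the same grasp; the last joint's range is limited). The gripper opens to 85 mm and grips with 20 to 120 N. Pads are 22 mm wide; open, the fingers measure 114 mm over their backs; the gripper's body (76 mm by 85 mm) begins 54 mm behind the grasp point. The pads swing forward as they close: fully open they stand 13 mm farther back than shut.
Start: joints at [1.111, 0.628, 0.038, 1.517, -0.027, 0.996, -0.02], TCP at [249.432, -600.251, 253.313] pointing down, gripper open.
Joint ranges: [-3.06, 3.06], [-0.37, 2.12], [-1.25, 1.32], [0.18, 2.47], [-1.1, 4.24], [0.23, 1.98], [-2.94, 2.94]. Speed limits (rad/s): [2.57, 2.57, 3.14, 3.14, 3.14, 3.14, 3.14].

## Interface

Orientations are given as [roll, pitch, yaw] about the fixed x, y, z axes, in that order (R = Rz(yaw) Ry(pitch) Rx(roll)).
In Python, from cell import ctrl gives the robot as it stands.
- The arm moves only by the tool step_arm, never from a script. Its argument "plan" is a list of rows, each an object of numbers: "dx", "dy", "dz": the shift along the tool's x, y, z scaled (see below); "ax", "ay", "az": the turn, a rotation vector about the tool's x, y, z scaled (see below); "gripper": the opening, from 0 (shut) to 1 (fully open). A call has 1 to 20 rows; each row shifts and turns the commanded pose from where the row before left it, along the tool's axes as they then stand; what a row does not reach is not made up. The controller multiplies each number of a shift by 0.3 m and each number of a turn by 90 degrees. A row lasts 1/8 s, in which the tool goes at most 62.5 mm and 10.7 degrees, less where a joint would pass 70% of its speed; a pose out of reach is approached as far as the arm can. A call with a number of a shift or a turn outside -1 to 1 is refused whole. A call with a gripper value outside its range is refused whole. The fingers move at their own pace and stop on an object; the grip force is fixed at half the most. Time passes only in rows, so rows that do not move let the fingers close. It gives the time, the measured TCP pose, the force, the opening and the grip force at its end, in the units of the state.
- ctrl.read_state(): the state, without advancing time (a new reading comes with each control period).
- ctrl.get_image(name): name is "side" or "top"; returns a dict with "color" (384x512x3 uint8, red, green, blue), "range_z" (384x512 float32, mm along the optical axis (not along the pixel's ray), 0 where there is no reading), "fx", "fy", "cx", "cy" (pixels), "k1" (the pictures are not rectified: a ray, as slopes to the right and down, at radius r is drawn at 1 + k1 r^2 times it, then the intrinsics apply), "T" (4x4, takes a point from camera to world coordinates). Camera axes: x right, y down, z forward; pixel columns grow to the right and rows downward; lengths in mm; the calibration is good to about 2 mm. A picture is of the moment at which its call begins.
- ctrl.finish_job(): hands the job in; it is judged then, once.
The state is a dict: "clock": time; "qpos": joint angles; "qd": joint speeds; "tau": joint torques, N m; "eef_pos": TCP position; "tool_rot": TCP orientation; "force": force on the tool from outside, world axes, zero at the start; "torque": the same for the moment, N m; "width": finger opening in mm; "gripper_force": force on a finger pad.
Only numpy, scipy, OpenCV 4.12 (cv2) and the standard library are available. Lean on these libraries where they do the work, as an engineer would, in place of code of your own. Each camera call takes 0.05 s, during which the arm holds its last target. There are 200 camera calls.

## Task

The dark, drilled wooden hub is stuck flush in its drilling nest. Pull up the red knob of that nest so that its knockout rod pushes the hub up out of the pocket, then take the hub and set it down flat in the blue tray, drilled face up as it was. Leave the pale hub seated in the other nest.

Things in the scene. Friction and masses are not known exactly. Their poses are not given: they have to be found in the camera images.
- dark_hub_center (a point): centre of the dark brown wooden hub, a loose disc 50 mm across, 32 mm high, 30 to 65 g, ring of ten pale dots on its upper face (z points out of it). It starts flush in a 53 mm round pocket, 32 mm deep, of an 84 x 84 mm aluminium block centred on it, top 92 mm above the table, fixed on four posts; it can be gripped only once raised.
- nest_dark_knob (a point): centre of the red knob (26 mm across, 30 mm high, upright) beside the dark hub's block: 95 mm from the hub's axis, 100 mm above the table. A yellow crossbar under the block joins it to the rod below the hub. Both move only up, 26 mm to a stop, at about 8 N, and stay where let go, hub on top; fully up, the hub stands 26 mm proud, its lowest 6 mm still in the pocket.
- tray: shallow open blue tray, fixed to the table, 160 x 160 mm outside, walls 4 mm thick and 22 mm high; the origin is the centre of its underside on the table, x and y along its sides; the inner floor is 4 mm above the table.
- pale_hub_center (a point): centre of the pale wooden hub, same size as the dark one but without dots; it sits flush in a second nest of the same make with its own red knob, and is to stay there.
Things that resemble listed ones, but are neither listed nor needed, are in the scene too. What is shaped like the part that bears nest_dark_knob but green or pink is not meant.

How it is judged:
By the outcome, as a careful person would: the job done as asked, in the order asked, and still so for the second after the job is handed in, with the robot touching nothing.
It also fails if it takes over 48 s, if anything falls off the work surface, if the arm or the gripper's body presses on something with over 40 N, if the wrist force passes 120 N, or if a joint passes its speed limit or range.

## Working session

There is one attempt and no reset: what is moved stays moved. The work goes in short steps, Python scripts to look and compute and a tool call to move; the robot and the scene stay as the last step left them, time stands still between calls to the robot, and variables do not carry over. Pictures are saved under pics/ and viewed, at most 10 in all, crops included, and the job is handed in when it is done.

Besides the shell and the picture viewer there is one more tool, called after "Call:" by a JSON object that holds its "fn" and its "kwargs". step_arm: Moves the arm, as the interface text tells. Shifts and turns lie within -1 to 1; 1 stands for 0.3 m of shift or 90 degrees of turn. Its arguments: {"type":"object","properties":{"plan":{"type":"array"}},"required":["plan"]}

```bash
mkdir -p pics
cat > h.py <<'E'
import numpy as np, cv2
from cell import ctrl
def grab(n):
    d=ctrl.get_image(n); np.savez(f'/tmp/{n}.npz',**d); return d
def load(n): return dict(np.load(f'/tmp/{n}.npz'))
def cloud(d):
    h,w=d['range_z'].shape; v,u=np.mgrid[:h,:w]
    xd=(u-d['cx'])/d['fx']; yd=(v-d['cy'])/d['fy']; x,y=xd.copy(),yd.copy()
    for _ in range(20):
        s=1+d['k1']*(x*x+y*y); x,y=xd/s,yd/s
    z=d['range_z']; P=np.stack([x*z,y*z,z],-1)
    return P@d['T'][:3,:3].T+d['T'][:3,3]
E
python3 - <<'E'
from h import *
for n in('side','top'):
    d=grab(n); cv2.imwrite(f'pics/{n}0.png',cv2.resize(d['color'][...,::-1],(800,600)))
    print(n,d['fx'],d['k1'],d['T'].round(2).tolist())
s=ctrl.read_state();print(s)
E
```

```text
side 433.0017101775462 -0.08952478312061585 [[-0.79, -0.42, 0.45, 18.0], [-0.62, 0.54, -0.57, 558.9], [-0.0, -0.73, -0.69, 797.54], [0.0, 0.0, 0.0, 1.0]]
top 417.0528079959445 -0.11508832591711413 [[0.01, -1.0, 0.06, 407.17], [-1.0, -0.01, -0.03, -13.74], [0.03, -0.06, -1.0, 1163.69], [0.0, 0.0, 0.0, 1.0]]
{'clock': 0.1, 'qpos': array([ 1.11119158,  0.62922715,  0.03845065,  1.51826303, -0.0270417 ,
        0.99627639, -0.0200024 ]), 'qd': array([ 0.00020802, -0.00091157,  0.00142163, -0.0025195 , -0.00151239,
        0.00078364, -0.00049985]), 'tau': array([ 2.61162946e-03, -5.64532578e+01,  1.22999053e+00, -1.93974406e+01,
        1.11367003e-02,  5.43342336e-03, -2.25906274e-05]), 'eef_pos': array([ 249.24868832, -599.75989895,  252.49984555]), 'tool_rot': array([-3.13993619e+00, -1.66005679e-05,  3.93774992e-01]), 'force': array([-0.39971014,  0.02523278,  0.83653462]), 'torque': array([ 0.00696477,  0.00836348, -0.00200513]), 'gripper_force': 0.0, 'width': 85.47663954947198}
```

View pics/side0.png

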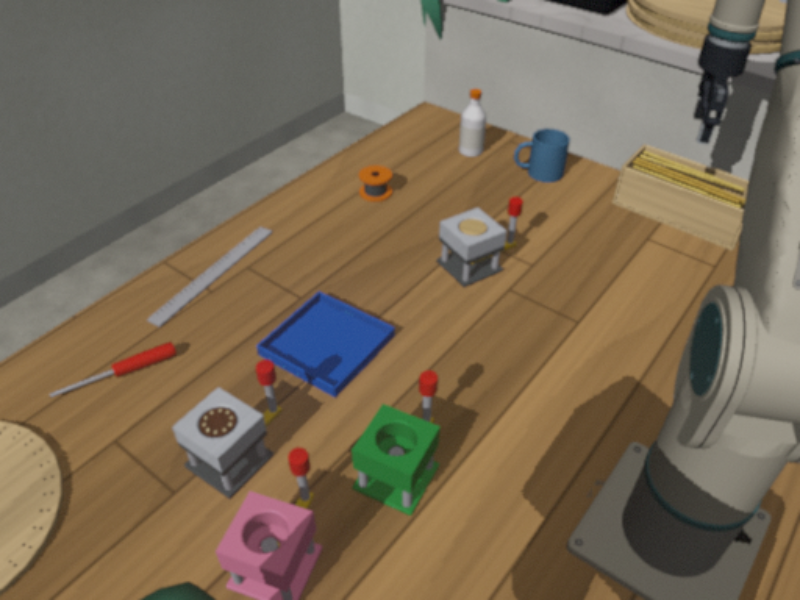

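View pics/top0.png

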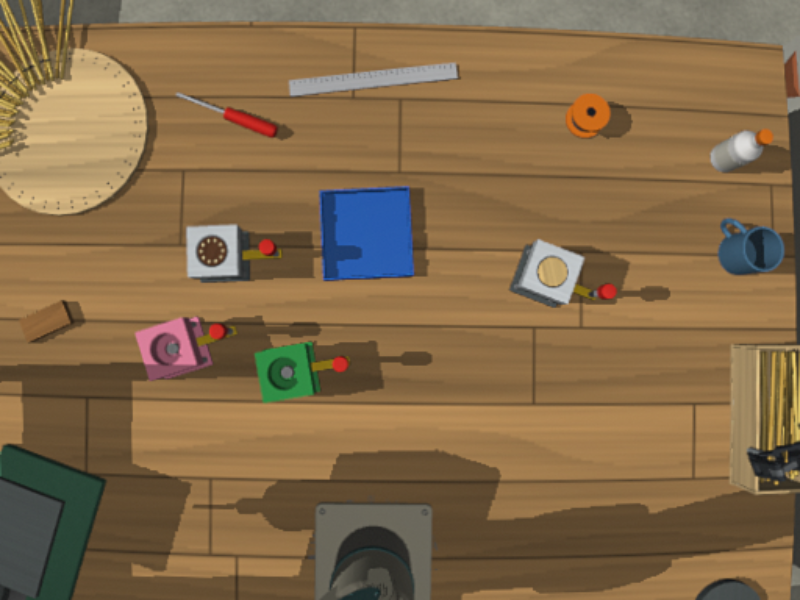

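The top view shows the dark hub at (212,250), its knob at (266,247), the tray at (368,234) and the pale nest at (552,270). The side view has the dark hub at (218,422), its knob at (266,374) and the tray at (328,342).
There are four red knobs in the top view: (266,247), (217,331), (340,364) and (608,292). The one at (266,247) fits, because its yellow crossbar runs under the grey block that holds the dotted dark hub. The others belong to the pink, green and pale nests. I'll measure and confirm in a crop.

```bash
cat >> h.py <<'E'
def proj_ray(d,u,v):
    xd=(u-d['cx'])/d['fx']; yd=(v-d['cy'])/d['fy']; x,y=xd,yd
    for _ in range(20):
        s=1+d['k1']*(x*x+y*y); x,y=xd/s,yd/s
    r=d['T'][:3,:3]@np.array([x,y,1.]); return d['T'][:3,3],r/np.linalg.norm(r)
def tri(p,q):
    (a,r),(b,s)=p,q; k=np.linalg.lstsq(np.stack([r,-s],1),b-a,rcond=None)[0]
    A,B=a+k[0]*r,b+k[1]*s; return (A+B)/2,np.linalg.norm(A-B)
def near(m,u,v,rad):
    V,U=np.mgrid[:m.shape[0],:m.shape[1]]; return m&(np.hypot(U-u,V-v)<rad)
def masks(d):
    c=d['color'].astype(int); R,G,B=c[...,0],c[...,1],c[...,2]
    return dict(red=(R>110)&(G<60)&(B<60), blue=(B>80)&(B>1.7*R)&(B>1.4*G))
E
python3 - <<'E'
from h import *
k=.64; S,T=load('side'),load('top'); CS,CT=cloud(S),cloud(T)
ms,mt=masks(S),masks(T)
rays={}
for n,d,C,m,(u,v) in(('side',S,CS,ms,(266,374)),('top',T,CT,mt,(266,247))):
    r=near(m['red'],u*k,v*k,14); P=C[r]; V,U=np.nonzero(r)
    print(n,'knob px',U.mean(),V.mean(),len(P),'med',np.median(P,0).round(1),'min/max',np.percentile(P,[3,97],axis=0).round(1).tolist())
    rays[n]=proj_ray(d,U.mean(),V.mean())
print('knob tri',tri(rays['side'],rays['top']))
for n,C,(u,v),(bu,bv) in(('side',CS,(218,422),(328,342)),('top',CT,(212,250),(368,234))):
    hm=near(np.ones(C.shape[:2],bool),u*k,v*k,45); hm&=(abs(C[...,2]-92)<8)
    d=S if n=='side' else T; c=d['color'].astype(int)
    P=C[hm]; print(n,'block top z',np.median(P[:,2]),cv2.minAreaRect(P[:,:2].astype(np.float32)))
    g=near(hm&(c[...,0]<150)&(c[...,0]>c[...,2]+15),u*k,v*k,18); V,U=np.nonzero(g); print(' hub',len(V),U.mean(),V.mean(),C[g].mean(0).round(1), cv2.minEnclosingCircle(C[g][:,:2].astype(np.float32)))
    rays[n]=proj_ray(d,*cv2.minEnclosingCircle(np.stack([U,V],1).astype(np.float32))[0])
    b=near(masks(d)['blue'],bu*k,bv*k,60)&(C[...,2]<40); P=C[b]
    print(' tray',cv2.minAreaRect(P[:,:2].astype(np.float32)),'z pct',np.percentile(P[:,2],[5,50,95]).round(1))
print('hub tri',tri(rays['side'],rays['top']))
a=cv2.resize(T['color'][130:260,80:280,::-1],None,fx=4,fy=4,interpolation=2); cv2.imwrite('pics/crop.png',a)
E
```

```text
side knob px 168.87692307692308 237.73846153846154 130 med [537.  184.5 112.5] min/max [[529.9, 170.0, 90.3], [549.6, 191.0, 115.9]]
top knob px 170.01315789473685 157.42105263157896 76 med [541.4 177.4 114.5] min/max [[529.2, 167.5, 109.9], [551.8, 188.5, 118.2]]
knob tri (array([542.14202597, 179.7327015 , 102.59743859]), np.float64(0.24958684354068325))
side block top z 91.10180170097328 ((536.4887084960938, 245.47100830078125), (88.01515197753906, 139.9176025390625), 1.9770750999450684)
 hub 343 138.8804664723032 269.79883381924196 [536.1 273.6  90.9] ((537.6027221679688, 273.2915954589844), 24.945159912109375)
 tray ((580.222900390625, 18.959854125976562), (161.4127197265625, 164.4261474609375), 4.0098466873168945) z pct [ 1.6  4.4 21.5]
top block top z 91.23524186100371 ((537.673095703125, 240.67698669433594), (84.90253448486328, 151.97560119628906), 5.166775226593018)
 hub 251 135.35458167330677 160.23107569721117 [535.1 271.9  91.5] ((537.0333862304688, 282.55963134765625), 34.631290435791016)
 tray ((579.3760986328125, 19.099594116210938), (159.75827026367188, 161.36627197265625), 3.8899292945861816) z pct [-0.   3.8 20.9]
hub tri (array([533.77526749, 278.10568574,  98.03490773]), np.float64(6.142565200324076))
```

View pics/crop.png

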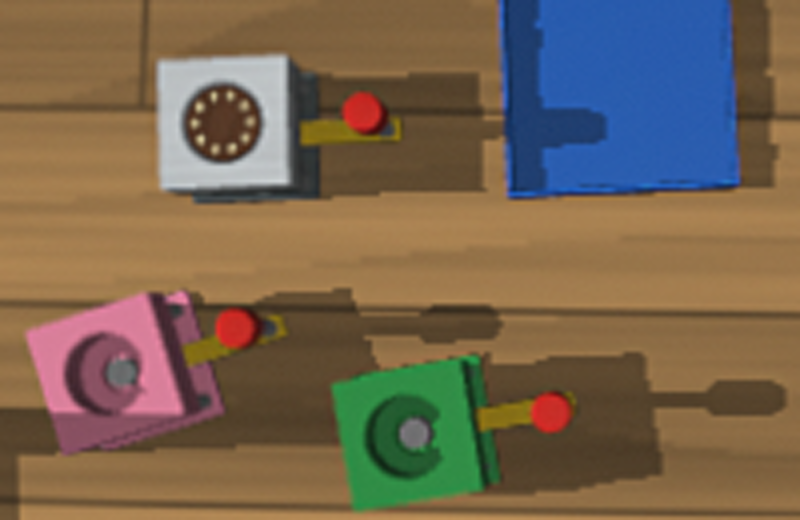

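The crop confirms it: the dotted dark hub at (222,122) sits in the grey block, and its yellow crossbar leads to the knob at (364,113), clear of the pink and green nests. I'll move towards the knob at a safe height.

Call:
{"fn": "step_arm", "kwargs": {"plan": [{"az": -0.111, "gripper": 1}, {"az": -0.111, "gripper": 1}, {"az": -0.111, "gripper": 1}, {"az": -0.111, "gripper": 1}, {"az": -0.111, "gripper": 1}, {"az": -0.111, "gripper": 1}, {"az": -0.111, "gripper": 1}, {"dx": 0.16, "dy": 0.068, "gripper": 1}, {"dx": 0.16, "dy": 0.068, "gripper": 1}, {"dx": 0.16, "dy": 0.068, "gripper": 1}, {"dx": 0.16, "dy": 0.068, "gripper": 1}, {"dx": 0.16, "dy": 0.068, "gripper": 1}, {"dx": 0.16, "dy": 0.068, "gripper": 1}, {"dx": 0.16, "dy": 0.068, "gripper": 1}, {"dx": 0.16, "dy": 0.068, "gripper": 1}, {"dx": 0.16, "dy": 0.068, "gripper": 1}, {"dx": 0.16, "dy": 0.068, "gripper": 1}, {"dx": 0.16, "dy": 0.068, "gripper": 1}, {"dx": 0.16, "dy": 0.068, "gripper": 1}, {"gripper": 1}]}}

```text
invalid input
```

Call:
{"fn": "step_arm", "kwargs": {"plan": [{"dx": 0.0, "dy": 0.0, "dz": 0.0, "ax": 0.0, "ay": 0.0, "az": -0.111, "gripper": 1.0}]}}

```text
clock: 0.22
eef_pos: [249.4, -599.9, 252.7]
tool_rot: [-3.14, 0.0, 0.573]
force: [-0.2, -0.5, -0.3]
width: 85.4
gripper_force: 0.0
```

Call:
{"fn": "step_arm", "kwargs": {"plan": [{"dx": 0, "dy": 0, "dz": 0, "ax": 0, "ay": 0, "az": -0.111, "gripper": 1}, {"dx": 0, "dy": 0, "dz": 0, "ax": 0, "ay": 0, "az": -0.111, "gripper": 1}, {"dx": 0, "dy": 0, "dz": 0, "ax": 0, "ay": 0, "az": -0.111, "gripper": 1}, {"dx": 0, "dy": 0, "dz": 0, "ax": 0, "ay": 0, "az": -0.111, "gripper": 1}, {"dx": 0, "dy": 0, "dz": 0, "ax": 0, "ay": 0, "az": -0.111, "gripper": 1}, {"dx": 0, "dy": 0, "dz": 0, "ax": 0, "ay": 0, "az": -0.111, "gripper": 1}, {"dx": 0.16, "dy": 0.068, "dz": 0, "ax": 0, "ay": 0, "az": 0, "gripper": 1}, {"dx": 0.16, "dy": 0.068, "dz": 0, "ax": 0, "ay": 0, "az": 0, "gripper": 1}, {"dx": 0.16, "dy": 0.068, "dz": 0, "ax": 0, "ay": 0, "az": 0, "gripper": 1}, {"dx": 0.16, "dy": 0.068, "dz": 0, "ax": 0, "ay": 0, "az": 0, "gripper": 1}, {"dx": 0.16, "dy": 0.068, "dz": 0, "ax": 0, "ay": 0, "az": 0, "gripper": 1}, {"dx": 0.16, "dy": 0.068, "dz": 0, "ax": 0, "ay": 0, "az": 0, "gripper": 1}, {"dx": 0.16, "dy": 0.068, "dz": 0, "ax": 0, "ay": 0, "az": 0, "gripper": 1}, {"dx": 0.16, "dy": 0.068, "dz": 0, "ax": 0, "ay": 0, "az": 0, "gripper": 1}, {"dx": 0.16, "dy": 0.068, "dz": 0, "ax": 0, "ay": 0, "az": 0, "gripper": 1}, {"dx": 0.16, "dy": 0.068, "dz": 0, "ax": 0, "ay": 0, "az": 0, "gripper": 1}, {"dx": 0.16, "dy": 0.068, "dz": 0, "ax": 0, "ay": 0, "az": 0, "gripper": 1}, {"dx": 0.16, "dy": 0.068, "dz": 0, "ax": 0, "ay": 0, "az": 0, "gripper": 1}, {"dx": 0, "dy": 0, "dz": 0, "ax": 0, "ay": 0, "az": 0, "gripper": 1}]}}

```text
clock: 2.6
eef_pos: [470.1, -9.4, 253.4]
tool_rot: [3.14, -0.002, 1.622]
force: [-0.3, -0.4, -0.5]
width: 85.3
gripper_force: 0.0
```

Call:
{"fn": "step_arm", "kwargs": {"plan": [{"dx": 0.153, "dy": 0.067, "dz": 0, "ax": 0, "ay": 0, "az": 0, "gripper": 1}, {"dx": 0.153, "dy": 0.067, "dz": 0, "ax": 0, "ay": 0, "az": 0, "gripper": 1}, {"dx": 0.153, "dy": 0.067, "dz": 0, "ax": 0, "ay": 0, "az": 0, "gripper": 1}, {"dx": 0.153, "dy": 0.067, "dz": 0, "ax": 0, "ay": 0, "az": 0, "gripper": 1}, {"dx": 0, "dy": 0, "dz": 0.1, "ax": 0, "ay": 0, "az": 0, "gripper": 1}, {"dx": 0, "dy": 0, "dz": 0.1, "ax": 0, "ay": 0, "az": 0, "gripper": 1}, {"dx": 0, "dy": 0, "dz": 0.1, "ax": 0, "ay": 0, "az": 0, "gripper": 1}, {"dx": 0, "dy": 0, "dz": 0, "ax": 0, "ay": 0, "az": 0, "gripper": 1}, {"dx": 0, "dy": 0, "dz": 0, "ax": 0, "ay": 0, "az": 0, "gripper": 1}]}}

```text
clock: 3.72
eef_pos: [541.9, 172.3, 164.1]
tool_rot: [3.141, -0.0, 1.613]
force: [0.1, 1.0, -0.1]
width: 85.3
gripper_force: 0.0
```

Run:
```python
from h import *
d=grab('side'); a=d['color'][170:330,80:290,::-1]
cv2.imwrite('pics/s1.png',cv2.resize(a,None,fx=3.5,fy=3.5,interpolation=2))
```

```text
(no output)
```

View pics/s1.png

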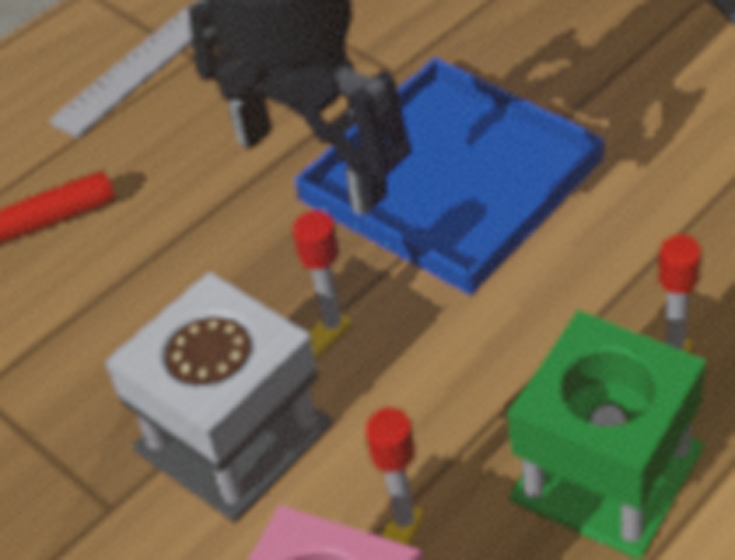

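The picture shows the open fingers at (248,130) and (365,190), straddling above the red knob at (316,240) of the dotted-hub nest. I'll correct y by 6 mm, descend and close.

Call:
{"fn": "step_arm", "kwargs": {"plan": [{"dx": 0.021, "dy": 0, "dz": 0.05, "ax": 0, "ay": 0, "az": 0, "gripper": 1}, {"dx": 0, "dy": 0, "dz": 0.05, "ax": 0, "ay": 0, "az": 0, "gripper": 1}, {"dx": 0, "dy": 0, "dz": 0.05, "ax": 0, "ay": 0, "az": 0, "gripper": 1}, {"dx": 0, "dy": 0, "dz": 0.053, "ax": 0, "ay": 0, "az": 0, "gripper": 1}, {"dx": 0, "dy": 0, "dz": 0, "ax": 0, "ay": 0, "az": 0, "gripper": 1}, {"dx": 0, "dy": 0, "dz": 0, "ax": 0, "ay": 0, "az": 0, "gripper": 0.4}, {"dx": 0, "dy": 0, "dz": 0, "ax": 0, "ay": 0, "az": 0, "gripper": 0}, {"dx": 0, "dy": 0, "dz": 0, "ax": 0, "ay": 0, "az": 0, "gripper": 0}, {"dx": 0, "dy": 0, "dz": 0, "ax": 0, "ay": 0, "az": 0, "gripper": 0}, {"dx": 0, "dy": 0, "dz": 0, "ax": 0, "ay": 0, "az": 0, "gripper": 0}, {"dx": 0, "dy": 0, "dz": 0, "ax": 0, "ay": 0, "az": 0, "gripper": 0}]}}

```text
clock: 5.15
eef_pos: [542.2, 179.2, 103.2]
tool_rot: [3.139, -0.001, 1.614]
force: [2.1, -1.0, 5.7]
width: 24.7
gripper_force: 58.9
```

Call:
{"fn": "step_arm", "kwargs": {"plan": [{"dx": 0, "dy": 0, "dz": -0.012, "ax": 0, "ay": 0, "az": 0, "gripper": 0}, {"dx": 0, "dy": 0, "dz": -0.012, "ax": 0, "ay": 0, "az": 0, "gripper": 0}, {"dx": 0, "dy": 0, "dz": -0.012, "ax": 0, "ay": 0, "az": 0, "gripper": 0}, {"dx": 0, "dy": 0, "dz": -0.012, "ax": 0, "ay": 0, "az": 0, "gripper": 0}, {"dx": 0, "dy": 0, "dz": -0.012, "ax": 0, "ay": 0, "az": 0, "gripper": 0}, {"dx": 0, "dy": 0, "dz": -0.012, "ax": 0, "ay": 0, "az": 0, "gripper": 0}, {"dx": 0, "dy": 0, "dz": -0.012, "ax": 0, "ay": 0, "az": 0, "gripper": 0}, {"dx": 0, "dy": 0, "dz": 0, "ax": 0, "ay": 0, "az": 0, "gripper": 0}, {"dx": 0, "dy": 0, "dz": 0, "ax": 0, "ay": 0, "az": 0, "gripper": 0}]}}

```text
clock: 6.28
eef_pos: [542.1, 179.1, 127.3]
tool_rot: [3.14, -0.001, 1.614]
force: [4.7, 0.3, -3.8]
width: 24.7
gripper_force: 59.3
```

Call:
{"fn": "step_arm", "kwargs": {"plan": [{"dx": 0, "dy": 0, "dz": -0.006, "ax": 0, "ay": 0, "az": 0, "gripper": 0}, {"dx": 0, "dy": 0, "dz": -0.005, "ax": 0, "ay": 0, "az": 0, "gripper": 0}, {"dx": 0, "dy": 0, "dz": 0, "ax": 0, "ay": 0, "az": 0, "gripper": 0}]}}

```text
clock: 6.65
eef_pos: [542.1, 179.2, 129.4]
tool_rot: [3.14, -0.001, 1.614]
force: [7.8, 1.9, -13.3]
width: 24.4
gripper_force: 60.2
```

Both the 26 mm of travel and the rising force say the knob is at its stop. I'll release it, rise and look.

Call:
{"fn": "step_arm", "kwargs": {"plan": [{"dx": 0, "dy": 0, "dz": 0, "ax": 0, "ay": 0, "az": 0, "gripper": 0.5}, {"dx": 0, "dy": 0, "dz": 0, "ax": 0, "ay": 0, "az": 0, "gripper": 1}, {"dx": 0, "dy": 0, "dz": 0, "ax": 0, "ay": 0, "az": 0, "gripper": 1}, {"dx": 0, "dy": 0, "dz": 0, "ax": 0, "ay": 0, "az": 0, "gripper": 1}, {"dx": 0, "dy": 0, "dz": 0, "ax": 0, "ay": 0, "az": 0, "gripper": 1}, {"dx": 0, "dy": 0, "dz": -0.1, "ax": 0, "ay": 0, "az": 0, "gripper": 1}, {"dx": 0, "dy": 0, "dz": -0.1, "ax": 0, "ay": 0, "az": 0, "gripper": 1}, {"dx": 0, "dy": 0, "dz": -0.1, "ax": 0, "ay": 0, "az": 0, "gripper": 1}, {"dx": 0, "dy": 0, "dz": 0, "ax": 0, "ay": 0, "az": 0, "gripper": 1}]}}

```text
clock: 7.78
eef_pos: [542.4, 179.8, 223.2]
tool_rot: [3.137, -0.002, 1.614]
force: [-1.0, -0.4, -0.0]
width: 85.7
gripper_force: 0.0
```

Run:
```python
from h import *
S,T=grab('side'),grab('top'); k=.64; out=[]; rays=[]
for n,d,(u,v) in(('side',S,(218,415)),('top',T,(210,250))):
    C=cloud(d); m=near(abs(C[...,2]-117)<6,u*k,v*k,28)&(np.hypot(C[...,0]-537,C[...,1]-273)<45)
    P=C[m]; V,U=np.nonzero(m); c,r=cv2.minEnclosingCircle(P[:,:2].astype(np.float32))
    print(n,len(P),'z',np.percentile(P[:,2],[10,50,90]).round(1),'mean',P.mean(0).round(1),'circ',c,r)
    rays.append(proj_ray(d,U.mean(),V.mean()))
    r=near(masks(d)['red'],*((169,225) if n=='side' else (170,157)),16); print(' knob',r.sum(),np.percentile(C[r],[3,50,97],axis=0).round(1).tolist())
    a=d['color'][200:330,90:220,::-1] if n=='side' else d['color'][110:240,80:210,::-1]
    out.append(cv2.resize(a,(400,400),interpolation=2))
print(tri(*rays)); cv2.imwrite('pics/r1.png',np.hstack(out)); print(ctrl.read_state()['eef_pos'])
```

```text
side 412 z [114.8 116.8 118.3] mean [534.  274.1 116.6] circ (536.2789306640625, 273.4883728027344) 26.1441650390625
 knob 133 [[529.6, 169.9, 117.1], [536.7, 183.9, 138.7], [548.1, 191.1, 141.9]]Traceback (most recent call last):
  File "<stdin>", line 6, in <module>
    return _quantile_unchecked(
        a, q, axis, out, overwrite_input, method, keepdims, weights)
    return _ureduce(a,
                    func=_quantile_ureduce_func,
    ...<5 lines>...
                    overwrite_input=overwrite_input,
                    method=method)
    r = func(a, **kwargs)
    result = _quantile(arr,
                       quantiles=q,
    ...<2 lines>...
                       out=out,
                       weights=wgt)
    slices_having_nans = np.isnan(arr[-1, ...])
                                  ~~~^^^^^^^^^
IndexError: index -1 is out of bounds for axis 0 with size 0
```

The side depth puts the hub top at z≈117, centred at (536.3, 273.5), and the knob top at ≈141, so the hub is fully raised. The arm blocked the top camera. I'll move over the hub.

Call:
{"fn": "step_arm", "kwargs": {"plan": [{"dx": 0.104, "dy": -0.002, "dz": 0, "ax": 0, "ay": 0, "az": 0, "gripper": 1}, {"dx": 0.104, "dy": -0.002, "dz": 0, "ax": 0, "ay": 0, "az": 0, "gripper": 1}, {"dx": 0.104, "dy": -0.002, "dz": 0, "ax": 0, "ay": 0, "az": 0, "gripper": 1}, {"dx": 0, "dy": 0, "dz": 0.12, "ax": 0, "ay": 0, "az": 0, "gripper": 1}, {"dx": 0, "dy": 0, "dz": 0.12, "ax": 0, "ay": 0, "az": 0, "gripper": 1}, {"dx": 0, "dy": 0, "dz": 0, "ax": 0, "ay": 0, "az": 0, "gripper": 1}, {"dx": 0, "dy": 0, "dz": 0, "ax": 0, "ay": 0, "az": 0, "gripper": 1}]}}

```text
clock: 8.75
eef_pos: [535.4, 272.7, 149.2]
tool_rot: [3.142, -0.0, 1.614]
force: [-0.1, -0.3, 0.2]
width: 85.3
gripper_force: 0.0
```

Run:
```python
from h import *
S=grab('side'); cv2.imwrite('pics/r2.png',cv2.resize(S['color'][170:310,70:250,::-1],None,fx=4,fy=4,interpolation=2)); print(ctrl.read_state()['eef_pos'])
```

```text
[535.79472965 272.93213161 149.90274979]
```

View pics/r2.png

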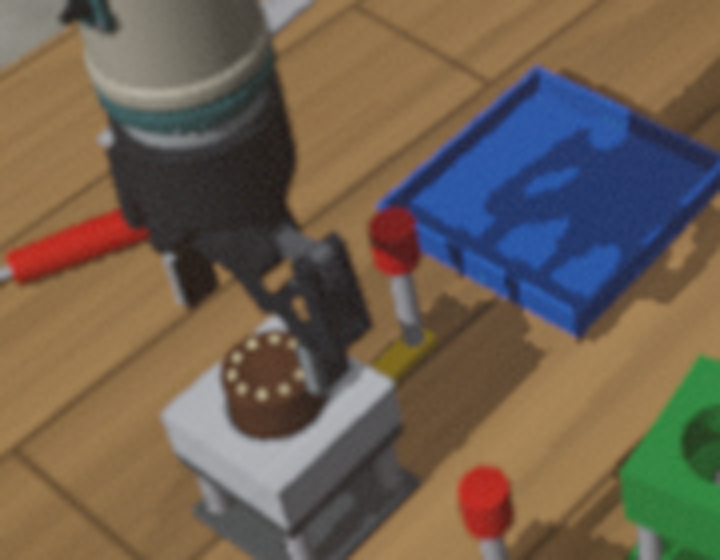

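The picture shows the hub standing proud at (268,385), dots up, with the fingers straddling above it at (190,275) and (325,360). The knob at (393,240) is up. I'll descend 35 mm and grip.

Call:
{"fn": "step_arm", "kwargs": {"plan": [{"dx": 0.002, "dy": 0.002, "dz": 0.04, "ax": 0, "ay": 0, "az": 0, "gripper": 1}, {"dx": 0, "dy": 0, "dz": 0.04, "ax": 0, "ay": 0, "az": 0, "gripper": 1}, {"dx": 0, "dy": 0, "dz": 0.036, "ax": 0, "ay": 0, "az": 0, "gripper": 1}, {"dx": 0, "dy": 0, "dz": 0, "ax": 0, "ay": 0, "az": 0, "gripper": 1}, {"dx": 0, "dy": 0, "dz": 0, "ax": 0, "ay": 0, "az": 0, "gripper": 0.65}, {"dx": 0, "dy": 0, "dz": 0, "ax": 0, "ay": 0, "az": 0, "gripper": 0.4}, {"dx": 0, "dy": 0, "dz": 0, "ax": 0, "ay": 0, "az": 0, "gripper": 0.4}, {"dx": 0, "dy": 0, "dz": 0, "ax": 0, "ay": 0, "az": 0, "gripper": 0.4}, {"dx": 0, "dy": 0, "dz": 0, "ax": 0, "ay": 0, "az": 0, "gripper": 0.4}]}}

```text
clock: 9.93
eef_pos: [536.0, 273.3, 114.5]
tool_rot: [3.141, -0.0, 1.614]
force: [-0.6, 0.1, 2.4]
width: 48.2
gripper_force: 61.9
```

Call:
{"fn": "step_arm", "kwargs": {"plan": [{"dx": 0, "dy": 0, "dz": -0.02, "ax": 0, "ay": 0, "az": 0, "gripper": 0.4}, {"dx": 0, "dy": 0, "dz": -0.03, "ax": 0, "ay": 0, "az": 0, "gripper": 0.4}, {"dx": 0, "dy": 0, "dz": -0.08, "ax": 0, "ay": 0, "az": 0, "gripper": 0.4}, {"dx": 0, "dy": 0, "dz": -0.1, "ax": 0, "ay": 0, "az": 0, "gripper": 0.4}, {"dx": 0, "dy": 0, "dz": -0.08, "ax": 0, "ay": 0, "az": 0, "gripper": 0.4}, {"dx": 0, "dy": 0, "dz": 0, "ax": 0, "ay": 0, "az": 0, "gripper": 0.4}, {"dx": -0.107, "dy": 0.014, "dz": 0, "ax": 0, "ay": 0, "az": 0, "gripper": 0.4}, {"dx": -0.107, "dy": 0.014, "dz": 0, "ax": 0, "ay": 0, "az": 0, "gripper": 0.4}, {"dx": -0.107, "dy": 0.014, "dz": 0, "ax": 0, "ay": 0, "az": 0, "gripper": 0.4}, {"dx": -0.107, "dy": 0.014, "dz": 0, "ax": 0, "ay": 0, "az": 0, "gripper": 0.4}, {"dx": -0.107, "dy": 0.014, "dz": 0, "ax": 0, "ay": 0, "az": 0, "gripper": 0.4}, {"dx": -0.107, "dy": 0.014, "dz": 0, "ax": 0, "ay": 0, "az": 0, "gripper": 0.4}, {"dx": -0.107, "dy": 0.014, "dz": 0, "ax": 0, "ay": 0, "az": 0, "gripper": 0.4}, {"dx": -0.107, "dy": 0.014, "dz": 0, "ax": 0, "ay": 0, "az": 0, "gripper": 0.4}, {"dx": 0, "dy": 0, "dz": 0, "ax": 0, "ay": 0, "az": 0, "gripper": 0.4}, {"dx": 0, "dy": 0, "dz": 0, "ax": 0, "ay": 0, "az": 0, "gripper": 0.4}]}}

```text
clock: 11.92
eef_pos: [579.9, 18.9, 206.6]
tool_rot: [-3.14, -0.001, 1.615]
force: [-0.1, 1.1, -0.1]
width: 48.1
gripper_force: 61.9
```

Run:
```python
from h import *
S=grab('side'); cv2.imwrite('pics/r3.png',cv2.resize(S['color'][120:300,90:300,::-1],None,fx=3.3,fy=3.3,interpolation=2)); s=ctrl.read_state(); print(s['eef_pos'],s['width'])
```

```text
[579.97134209  19.58632745 206.76920798] 48.3090401695218
```

View pics/r3.png

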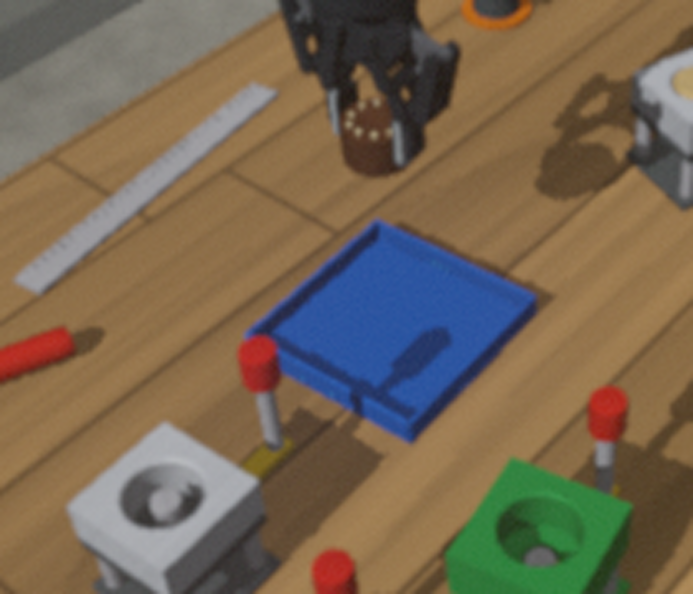

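The picture shows the hub held level at (372,140), dots up, above the tray at (392,325), with the nest at (165,500) empty. I'll lower it.

Call:
{"fn": "step_arm", "kwargs": {"plan": [{"dx": 0, "dy": 0, "dz": 0.1, "ax": 0, "ay": 0, "az": 0, "gripper": 0.4}, {"dx": 0, "dy": 0, "dz": 0.1, "ax": 0, "ay": 0, "az": 0, "gripper": 0.4}, {"dx": 0, "dy": 0, "dz": 0.1, "ax": 0, "ay": 0, "az": 0, "gripper": 0.4}, {"dx": 0, "dy": 0, "dz": 0.1, "ax": 0, "ay": 0, "az": 0, "gripper": 0.4}, {"dx": 0, "dy": 0, "dz": 0.1, "ax": 0, "ay": 0, "az": 0, "gripper": 0.4}, {"dx": 0, "dy": 0, "dz": 0.04, "ax": 0, "ay": 0, "az": 0, "gripper": 0.4}, {"dx": 0, "dy": 0, "dz": 0.02, "ax": 0, "ay": 0, "az": 0, "gripper": 0.4}, {"dx": 0, "dy": 0, "dz": 0.01, "ax": 0, "ay": 0, "az": 0, "gripper": 0.4}, {"dx": 0, "dy": 0, "dz": 0, "ax": 0, "ay": 0, "az": 0, "gripper": 0.4}, {"dx": 0, "dy": 0, "dz": 0, "ax": 0, "ay": 0, "az": 0, "gripper": 0.4}]}}

```text
clock: 13.22
eef_pos: [581.0, 18.0, 36.9]
tool_rot: [3.14, -0.0, 1.614]
force: [-0.0, -0.9, -1.6]
width: 48.3
gripper_force: 61.9
```

Call:
{"fn": "step_arm", "kwargs": {"plan": [{"dx": 0, "dy": 0, "dz": 0.006, "ax": 0, "ay": 0, "az": 0, "gripper": 0.4}, {"dx": 0, "dy": 0, "dz": 0.006, "ax": 0, "ay": 0, "az": 0, "gripper": 0.4}, {"dx": 0, "dy": 0, "dz": 0, "ax": 0, "ay": 0, "az": 0, "gripper": 0.4}]}}

```text
clock: 13.6
eef_pos: [580.6, 17.9, 33.0]
tool_rot: [3.141, 0.0, 1.614]
force: [-1.3, -0.5, 4.6]
width: 48.1
gripper_force: 62.4
```

Call:
{"fn": "step_arm", "kwargs": {"plan": [{"dx": 0, "dy": 0, "dz": 0.002, "ax": 0, "ay": 0, "az": 0, "gripper": 0.4}, {"dx": 0, "dy": 0, "dz": 0, "ax": 0, "ay": 0, "az": 0, "gripper": 0.4}]}}

```text
clock: 13.85
eef_pos: [580.7, 18.0, 32.9]
tool_rot: [3.141, 0.0, 1.614]
force: [-1.8, -0.6, 9.8]
width: 48.6
gripper_force: 63.2
```

The force has risen to about 10 N, so the hub is on the tray floor. I'll release slowly and withdraw clear.

Call:
{"fn": "step_arm", "kwargs": {"plan": [{"dx": 0, "dy": 0, "dz": 0, "ax": 0, "ay": 0, "az": 0, "gripper": 0.65}, {"dx": 0, "dy": 0, "dz": 0, "ax": 0, "ay": 0, "az": 0, "gripper": 0.85}, {"dx": 0, "dy": 0, "dz": 0, "ax": 0, "ay": 0, "az": 0, "gripper": 1}, {"dx": 0, "dy": 0, "dz": 0, "ax": 0, "ay": 0, "az": 0, "gripper": 1}, {"dx": 0, "dy": 0, "dz": 0, "ax": 0, "ay": 0, "az": 0, "gripper": 1}, {"dx": 0, "dy": 0, "dz": -0.05, "ax": 0, "ay": 0, "az": 0, "gripper": 1}, {"dx": 0, "dy": 0, "dz": -0.1, "ax": 0, "ay": 0, "az": 0, "gripper": 1}, {"dx": 0, "dy": 0, "dz": -0.15, "ax": 0, "ay": 0, "az": 0, "gripper": 1}, {"dx": 0, "dy": 0, "dz": -0.15, "ax": 0, "ay": 0, "az": 0, "gripper": 1}, {"dx": 0, "dy": 0, "dz": -0.15, "ax": 0, "ay": 0, "az": 0, "gripper": 1}, {"dx": -0.15, "dy": 0, "dz": 0, "ax": 0, "ay": 0, "az": 0, "gripper": 1}, {"dx": -0.15, "dy": 0, "dz": 0, "ax": 0, "ay": 0, "az": 0, "gripper": 1}, {"dx": -0.15, "dy": 0, "dz": 0, "ax": 0, "ay": 0, "az": 0, "gripper": 1}, {"dx": 0, "dy": 0, "dz": 0, "ax": 0, "ay": 0, "az": 0, "gripper": 1}, {"dx": 0, "dy": 0, "dz": 0, "ax": 0, "ay": 0, "az": 0, "gripper": 1}]}}

```text
clock: 15.72
eef_pos: [586.3, -116.1, 212.7]
tool_rot: [3.141, -0.001, 1.614]
force: [-0.1, 0.3, -1.0]
width: 85.5
gripper_force: 0.0
```

Run:
```python
from h import *
S=grab('side'); C=cloud(S); cv2.imwrite('pics/r4.png',cv2.resize(S['color'][...,::-1],(800,600)))
m=(abs(C[...,2]-36)<6)&(np.hypot(C[...,0]-581,C[...,1]-18)<45); P=C[m]
A=np.c_[P[:,:2]-P[:,:2].mean(0),np.ones(len(P))]
print(len(P),P.mean(0),cv2.minEnclosingCircle(P[:,:2].astype(np.float32)),np.percentile(P[:,2],[5,50,95]),np.linalg.lstsq(A,P[:,2],rcond=None)[0]); print(ctrl.read_state()['eef_pos'])
```

```text
244 [578.32663647  19.20886389  35.41646629] ((578.812255859375, 17.557586669921875), 25.825468063354492) [31.94350111 35.74139523 37.6871887 ] [ 1.05190808e-02 -2.56589055e-02  3.54164663e+01]
[ 586.44748703 -115.21819716  212.62238317]
```

View pics/r4.png

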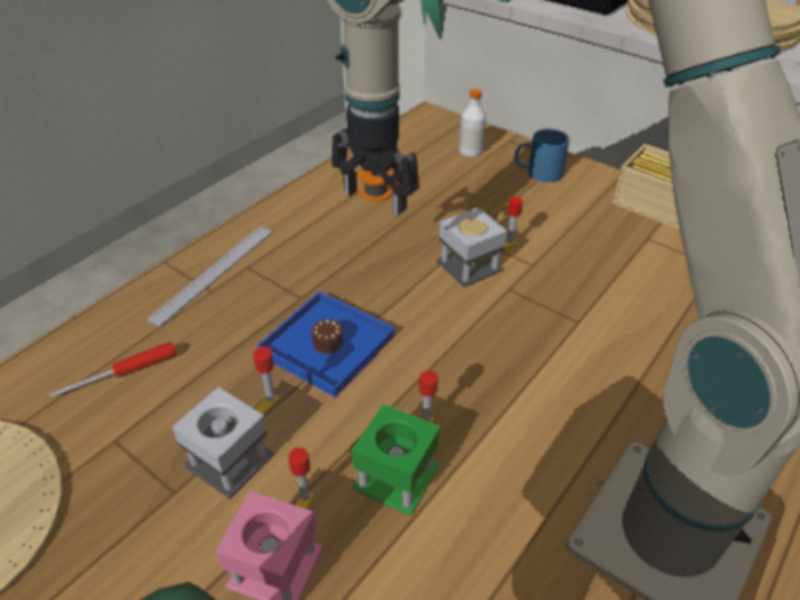

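The picture shows the hub flat in the tray at (327,336), dots up, top at z≈36. The pale hub is still seated at (473,228), and the arm is clear of everything.

```bash
python3 -c "
from cell import ctrl
print(ctrl.finish_job())"
```

```text
the job is handed in; nothing more can be done
None
```

The dark hub was raised with its nest's red knob and set flat in the blue tray, drilled face up, with the pale hub still seated in its own nest; I handed the job in at about 16 s, but no verdict came back.

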